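# Open the battery bay of the backup unit

### The arm

A 6-joint arm with a two-finger parallel gripper is mounted at the origin on a cart in front of the work surface, level with it; the furniture and walls round the work are solid. World frame = base frame: x ahead of the robot, y to its left, z up, the work surface at z = 0. Lengths are in m, angles in rad, forces in N, time in s.
With the tool pointing down it reaches from about 0.25 to 0.775 m from the base axis. Payload 8.9 kg.
Tool frame: the origin (TCP) lies at the very end of the fingers, on their centre line; the grasp point (between the pads) lies 19 mm behind it; z points along the fingers, y is the line along which they close (so a half turn about z gives the same grasp; the last joint's range is limited). The gripper opens to 85 mm and grips with 20 to 120 N. Pads are 22 mm wide; open, the fingers measure 114 mm over their backs; the gripper's body (76 mm by 85 mm) begins 54 mm behind the grasp point. The pads swing forward as they close: fully open they stand 13 mm farther back than shut.
Start: joints at [-0.139, 0.291, -0.153, 1.127, 0, 1.431], TCP at [0.525, 0, 0.231] pointing down, gripper open.
Joint ranges: [-2.52, 2.52], [-0.91, 1.74], [-1.3, 1.37], [-1.96, 2.02], [-1.52, 1.47], [-3.14, 3.14]. Speed limits (rad/s): [2.22, 2.22, 2.79, 3.14, 3.14, 3.14].

### API

Orientations are given as a unit quaternion [x, y, z, w].
In Python, from workcell import manip gives the robot as it stands.
- The arm moves only by the tool move_arm, never from a script. Its argument "deltas" is a list of rows, each a list of 2 entries, a list of its own where there are three numbers: the shift along the tool's x, y, z scaled (see below), then the turn about the tool's z scaled (see below). A call has 1 to 10 rows; each row shifts and turns the commanded pose from where the row before left it, along the tool's axes as they then stand; what a row does not reach is not made up. The controller multiplies each number of a shift by 50 mm and each number of a turn by 0.08 rad. A row lasts 1/10 s, in which the tool goes at most 50 mm and 8.59 degrees, less where a joint would pass 70% of its speed; a pose out of reach is approached as far as the arm can. A call with a number of a shift or a turn outside -1 to 1 is refused whole. A call with a gripper value outside its range is refused whole. "hand" is the closure, from -1 (fully open) to 1 (shut), set as the call begins (left out, the last holds). The fingers move at their own pace and stop on an object; "newtons" is the grip in N (left out, the last holds). Time passes only in rows, so rows that do not move let the fingers close. It gives the time, the measured TCP pose, the force, the opening and the grip force at its end, in the units of the state.
- manip.state(): the state, without advancing time (a new reading comes with each control period).
- manip.snapshot(name): name is "scene" or "side" or "wrist"; returns the picture (420x560x3 uint8, blue, green, red); there is no depth.
- manip.get_calibration(name): a dict with "mtx" (3x3 intrinsics, pixels), "k1" (the pictures are not rectified: a ray, as slopes to the right and down, at radius r is drawn at 1 + k1 r^2 times it, then the intrinsics apply), "xyz" and "attitude" of the camera in the world; the wrist camera has in their place "mount" (4x4, takes a point from camera to tool coordinates, whose origin is the TCP and whose axes are the flange's). Camera axes: x right, y up, looking along -z (the intrinsics and any distortion apply to the point x, -y, -z); pixel columns grow to the right and rows downward; lengths in m; the calibration is good to about 2 mm. A picture is of the moment at which its call begins: read the wrist's pose just before it. get_calibration takes no time and is no camera call.
- manip.sign_off(): hands the job in; it is judged then, once.
The state is a dict: "time": time; "joint_pos": joint angles; "dq": joint speeds; "tau": joint torques, N m; "position": TCP position; "eef_rot": TCP orientation; "wrist_force": force on the tool from outside, world axes, zero at the start; "wrist_torque": the same for the moment, N m; "gripper_width": opening from 0.0 (shut) to 1.0 (fully open); "finger_force": force on a finger pad.
Only numpy, scipy, OpenCV 4.12 (cv2) and the standard library are available. Lean on these libraries where they do the work, as an engineer would, in place of code of your own. Each camera call takes 0.05 s, during which the arm holds its last target. There are 200 camera calls.

### The job

The battery in the grey backup unit has to be changed. Use the orange flat tool to pry off the snap-fit cover of its battery bay: put the blade in the notch under the cover's front edge and lever until the front catches let go, then put the tool down, draw the cover out and lay it on the desk clear of the unit. Leave cover and tool lying flat on the desk, and neither shove the unit nor disturb the things around it.

Things in the scene. Friction and masses are not known exactly. Their poses are not given: they have to be found in the camera images.
- battery_unit: dark grey box, x 170 by y 112 by 72 mm high, 2.6 kg, standing loose on rubber feet. Origin: centre of its underside; x points to its rear, z up; its front panel (button, three small lights) faces -x. The battery bay in its top, x -79 to +27, y -29 to +29 mm, is closed by the cover. Front wall 6 mm thick (x -85 to -79).
- bay_cover: mid-grey cover, 104 (x) by 56 mm (y), 60 g, flush in the unit's top: no grip while shut. Origin: middle of its 4 mm plate's underside, 68 mm above the desk and 26 mm before the unit's centre when shut; axes as the unit's. Side skirts make the long edges 8 mm deep (z -4 to +4). Front edge x -52, with a cut-out 22 wide, 11 deep for the blade. Laid down it may lie either side up.
- cover_front (a point): on the cover: plate's underside at the inner end of the cut-out (cover x = -41 mm), the edge to pry. Two hooks beside it reach 13 mm below the plate, under sprung catches in the front wall. 25 to 30 N up here frees them (pulled straight up, the unit lifts instead): after about 5 mm the front jumps up and stays propped 6 to 10 mm high, sides bare for a grip across the 56 mm near the front.
- cover_tabs (a point): on the cover: middle of its rear edge's underside (cover x = +52 mm). Two 5 mm tabs here lie under the unit's lip. To take the propped cover off, grip its sides near the front, swing the front up about this edge some 0.2 rad so that the hooks clear the front wall, draw it 10 mm or more to the unit's -x out of the lip, then lift.
- pry_notch (a point): on the unit, axes as the unit's: the fulcrum, middle of the inner top edge of the front wall in the pry notch, 67 mm above the desk, 79 mm before the unit's centre. The notch is 20 mm wide, 5 mm lower than the unit's top. Behind it a 12 mm gap opens down to the pocket under the cover's edge; the blade goes in tip down, 20 to 32 degrees from level.
- pry_pocket (a point): on the unit: middle of the top of the pocket's back wall, 27 mm behind the notch and 4 mm lower. The blade pushed in tip down stops against this wall; draw it back about 3 mm before levering. Then press the handle down, swinging the tool about the notch until the blade is about 6 to 12 degrees tip up, when the cover's front jumps off its catches.
- pry_tool: orange pry tool with a thin steel blade, 165 mm long, 80 g, lying flat. Origin: underside of the handle at the grip point; x points along the blade to the tip, z up. Handle x -65 to +31, 20 mm wide (y), 16 mm thick; blade to x +100, 13 mm wide, 2.6 mm thick (1.6 mm in the last 4 mm), in the handle's middle plane (z = 8 mm).
- blade_tip (a point): middle of the end of the tool's blade, 100 mm from the tool's origin along x, 8 mm up.
- stapler: black stapler 34 x 130 x 56 mm lying on the desk, bystander; origin under its centre, its length along its y.
- glue_stick: red and yellow glue stick, 28 mm across, 86 mm high, standing, bystander; origin under its centre.
- mug: white mug 92 mm across, 95 mm high, bystander; origin under its centre.
Not all that is in view belongs to the job. Several things have the shape of the bay_cover; the one meant has the colours described above.

How it is judged:
By the outcome, as a careful person would: the job done as asked, in the order asked, and still so for the second after the job is handed in, with the robot touching nothing.
It also fails if it takes over 61 s, if anything falls off the work surface, if the arm or the gripper's body presses on something with over 40 N, if the wrist force passes 120 N, or if a joint passes its speed limit or range.

## Working session

There is one attempt and no reset: what is moved stays moved. The work goes in short steps, Python scripts to look and compute and a tool call to move; the robot and the scene stay as the last step left them, time stands still between calls to the robot, and variables do not carry over. Pictures are saved under pics/ and viewed, at most 10 in all, crops included, and the job is handed in when it is done.

Besides the shell and the picture viewer there is one more tool, called after "Request:" as name(argument=value, ...) on one line, values as JSON. move_arm: Moves the arm, as the interface text tells. Its arguments: {"type":"object","properties":{"deltas":{"type":"array","items":{"type":"array"}},"hand":{"type":"number"},"newtons":{"type":"number"}},"required":["deltas"]}

```bash
mkdir -p pics; ls; python3 - <<'E'
from workcell import manip
import cv2,numpy as np
s=manip.state();print(s)
for n in("scene","side","wrist"):
    cv2.imwrite(f"pics/{n}0.png",manip.snapshot(n));c=manip.get_calibration(n);print(n,c)
a=[cv2.imread(f"pics/{n}0.png") for n in("scene","side")]
E
```

```text
pics
{'time': 0.0, 'joint_pos': array([-1.39320735e-01,  2.91294460e-01, -1.54119755e-01,  1.12668831e+00,
        1.11258502e-05,  1.43148440e+00]), 'dq': array([-0.00121331,  0.00059791, -0.00073806, -0.00014471, -0.00092188,
        0.00044078]), 'tau': array([-3.46096487e-03, -5.37150800e+01,  3.31364536e+01,  1.60375424e-02,
       -3.39078597e-04,  1.08972756e-05]), 'position': array([5.24569255e-01, 5.69814535e-05, 2.30727385e-01]), 'eef_rot': array([ 7.07109745e-01,  7.07103515e-01, -3.88766238e-04, -5.24817375e-04]), 'wrist_force': array([-0.35831075,  0.6552872 , -0.40214564]), 'wrist_torque': array([-0.06492547,  0.02596513,  0.00306584]), 'finger_force': 0.0, 'gripper_width': 0.9995261733366142}
scene {'mtx': array([[419.09904453,   0.        , 276.81489045],
       [  0.        , 419.09904453, 206.71907612],
       [  0.        ,   0.        ,   1.        ]]), 'k1': -0.09468082993573429, 'xyz': array([ 0.06619513, -0.26919131,  0.64897128]), 'attitude': array([ 0.37129505, -0.2077215 , -0.45334039,  0.78324597])}
side {'mtx': array([[462.52890901,   0.        , 282.25384757],
       [  0.        , 462.52890901, 206.25725236],
       [  0.        ,   0.        ,   1.        ]]), 'k1': -0.14850859219753293, 'xyz': array([ 0.1742565 , -0.62509134,  0.62943022]), 'attitude': array([ 0.45908905, -0.13940698, -0.24475441,  0.84255457])}
wrist {'mtx': array([[324.01031759,   0.        , 284.45409267],
       [  0.        , 324.01031759, 209.959935  ],
       [  0.        ,   0.        ,   1.        ]]), 'k1': -0.07099652644784248, 'mount': array([[-1.88957339e-04,  9.45384129e-01,  3.25958299e-01,
         8.33504834e-02],
       [ 9.99999945e-01,  9.01715792e-05,  3.18171218e-04,
         2.68407580e-04],
       [ 2.71401846e-04,  3.25958341e-01, -9.45384094e-01,
        -1.40568834e-01],
       [ 0.00000000e+00,  0.00000000e+00,  0.00000000e+00,
         1.00000000e+00]])}
```

View pics/scene0.png

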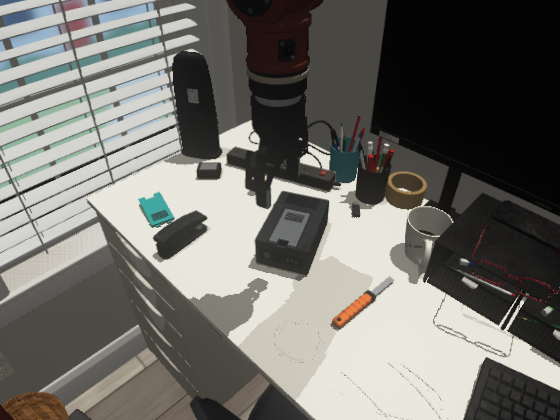

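View pics/side0.png

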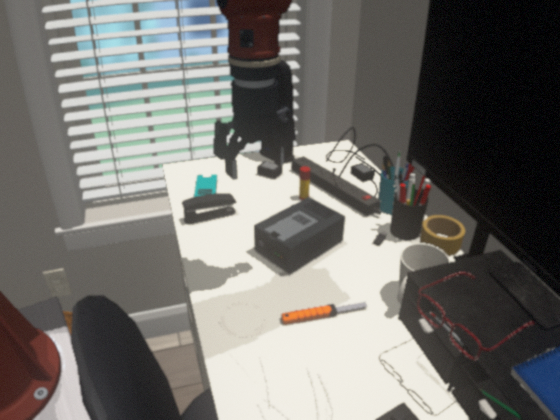

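The pictures show two covers of the same shape. The teal one, loose by the stapler at scene (156,209), has the wrong colour. The mid-grey one, flush in the unit at scene (292,227), fits the description. The unit's front panel faces the lower left. The orange tool runs from (335,322) to its tip at about (392,281). I'll enlarge to confirm.

```bash
cat > h.py <<'E'
import numpy as np,cv2
from scipy.spatial.transform import Rotation as R
from workcell import manip
def cam(n,s=None):
    c=manip.get_calibration(n)
    if n=="wrist":
        T=np.eye(4);T[:3,:3]=R.from_quat(s["eef_rot"]).as_matrix();T[:3,3]=s["position"];T=T@c["mount"]
    else:
        T=np.eye(4);T[:3,:3]=R.from_quat(c["attitude"]).as_matrix();T[:3,3]=c["xyz"]
    return c["mtx"],c["k1"],T
def proj(C,P):
    K,k,T=C;p=(np.atleast_2d(P)-T[:3,3])@T[:3,:3]
    u=np.c_[p[:,0],-p[:,1]]/(-p[:,2:3]);u*=1+k*(u**2).sum(1,keepdims=True)
    return u@K[:2,:2].T+K[:2,2]
def back(C,uv,z):
    K,k,T=C;uv=np.atleast_2d(uv).astype(float)
    d=cv2.undistortPoints(uv[:,None],K,np.array([k,0,0,0.]))[:,0]
    d=np.c_[d[:,0],-d[:,1],-np.ones(len(d))]@T[:3,:3].T
    return T[:3,3]+d*((z-T[2,3])/d[:,2:3])
E
python3 - <<'E'
from h import *
s=manip.state()
sc,si,wr=[cv2.imread(f"pics/{n}0.png") for n in("scene","side","wrist")]
o=np.zeros((600,800,3),np.uint8)
def put(im,x0,y0,w,h,k,X,Y):
    c=cv2.resize(im[y0:y0+h,x0:x0+w],None,fx=k,fy=k,interpolation=cv2.INTER_CUBIC);o[Y:Y+c.shape[0],X:X+c.shape[1]]=c
put(sc,250,185,90,90,4,0,0)
o[:330,360:800]=cv2.resize(wr,(440,330))
put(si,250,195,100,76,3,0,365)
put(sc,325,265,80,70,3,310,365)
put(sc,130,185,80,70,3,555,365)
cv2.imwrite("pics/comp.png",o)
for n,im in(("scene",sc),("side",si)):
    hsv=cv2.cvtColor(im,cv2.COLOR_BGR2HSV);m=cv2.inRange(hsv,(4,140,110),(18,255,255))
    nn,l,st,ce=cv2.connectedComponentsWithStats(cv2.morphologyEx(m,cv2.MORPH_CLOSE,np.ones((5,5))))
    i=[i for i in range(1,nn) if st[i,4]>30]
    for j in i:
        ys,xs=np.where(l==j);P=back(cam(n),np.c_[xs,ys],.012)[:,:2];c=P.mean(0);w,v=np.linalg.eigh(np.cov(P.T));d=v[:,1];t=(P-c)@d
        print(n,st[j],c,np.arctan2(d[1],d[0]),t.min(),t.max())
print(back(cam("scene"),[[392,281]],.008),back(cam("side"),[[366,306]],.008))
E
```

```text
scene [333 293  38  33 429] [ 0.5387478  -0.14709315] 2.8224065783579824 -0.04955354826625275 0.04474320275327586
scene [ 15 393  15  13  61] [0.10572062 0.23775351] -2.9968312323426174 -0.013804489879465755 0.011294762715810943
scene [ 39 398  29  22 230] [0.1248208 0.1759811] 1.639850445939359 -0.028601251101312154 0.028865719531297053
scene [ 22 407  20  13 124] [0.09919863 0.20354559] 1.659243113986056 -0.021193363852049348 0.019224703456325307
side [283 306  48  16 392] [ 0.54128185 -0.1466093 ] 2.835727275205657 -0.04766882818870166 0.04552356721549209
side [ 46 338  12  30 165] [1.12908341e-01 8.95742289e-05] 1.5927231171408402 -0.03520358407250095 0.03873958890525427
[[ 0.64387328 -0.18926427  0.008     ]] [[ 0.64947974 -0.18909094  0.008     ]]
```

View pics/comp.png

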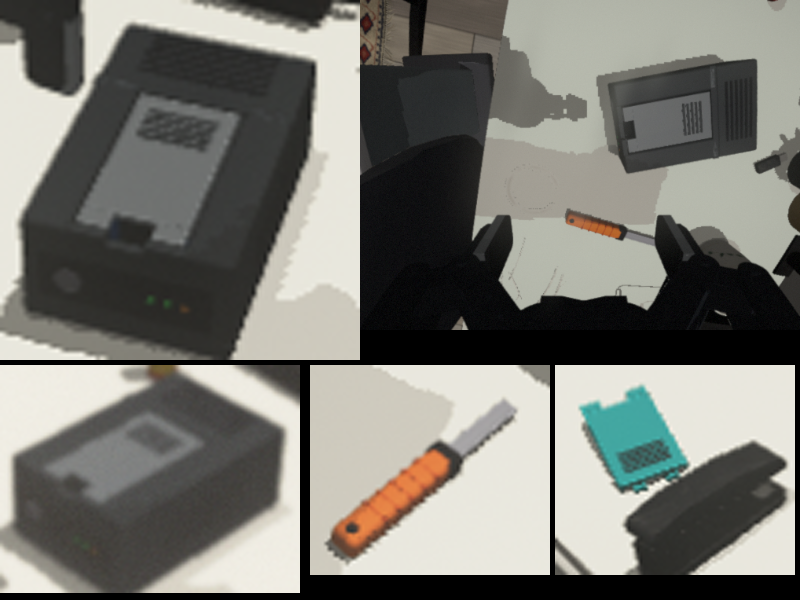

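The crop confirms it: the grey cover sits flush in the unit, with its cut-out at the front edge (scene about (283,242)). The loose cover is teal, so it's a decoy. The wrist view shows the whole unit with its front to the left, and the tool below it.

```bash
cat > f.py <<'E'
from h import *
from scipy.optimize import least_squares
s=manip.state()
M=np.array([[-85,56],[85,56],[85,-56],[-85,-56],[-78,28],[26,28],[26,-28],[-78,-28]])/1000
sc=np.array([[22,217],[132,25],[315,63],[245,263],[76,221],[140,93],[242,114],[185,246]])/4+[250,185]
wr=(np.array([[620,102],[710,92],[712,140],[626,153]])-[360,0])*560/440
def W(p,M):
    c,q=np.cos(p[2]),np.sin(p[2]);return np.c_[M@np.array([[c,q],[-q,c]])+p[:2],np.full(len(M),.072)]
S,V=cam("scene"),cam("wrist",s)
fs=lambda p:(proj(S,W(p,M))-sc).ravel();fw=lambda p:(proj(V,W(p,M[4:]))-wr).ravel()
for f in(fs,fw,lambda p:np.r_[fs(p),fw(p)]):
    r=least_squares(f,[.52,.03,0.2]);print(r.x,np.abs(r.fun).max(),np.sqrt((r.fun**2).mean()))
print(np.round(fs(r.x).reshape(-1,2),1).tolist(),np.round(fw(r.x).reshape(-1,2),1).tolist())
im=cv2.imread("pics/wrist0.png");m=cv2.inRange(cv2.cvtColor(im,cv2.COLOR_BGR2HSV),(4,140,110),(18,255,255))
m=cv2.morphologyEx(m,cv2.MORPH_CLOSE,np.ones((5,5)));nn,l,st,ce=cv2.connectedComponentsWithStats(m);j=1+st[1:,4].argmax()
ys,xs=np.where(l==j);P=back(V,np.c_[xs,ys],.014)[:,:2];c=P.mean(0);w,v=np.linalg.eigh(np.cov(P.T));d=v[:,1];t=(P-c)@d
print(st[j],c,np.arctan2(d[1],d[0]),t.min(),t.max(),P[t.argmin()],P[t.argmax()])
print("tip w",back(V,[(655-360)*1.2727,241*1.2727],.008))
# bystanders and others
print("stapler ends, teal, mug, glue",back(S,[[158,248],[203,220],[156,209],[427,222]],0.03)[:,:2],back(cam("side"),[[304,198]],0)[:,:2])
cv2.imwrite("pics/wz.png",cv2.resize(im[60:235,250:530],(800,500),interpolation=cv2.INTER_CUBIC))
E
python3 f.py
```

```text
[0.65011102 0.03502343 0.2039314 ] 1.5045633228353097 0.9043166327952349
[0.64980632 0.0377486  0.14686935] 3.266694572489712 1.940982274474617
[0.65011349 0.03720587 0.16834879] 5.821289355033116 1.8694242297061563
[[-2.5, -0.9], [-0.7, -1.9], [1.4, -1.0], [-4.2, 1.4], [-1.5, -0.9], [0.2, -0.6], [-0.4, -0.1], [-1.9, -0.3]] [[1.7, 5.8], [-0.1, 0.4], [-1.6, -1.4], [1.2, -0.8]]
[263 275  69  28 778] [ 0.54367156 -0.14662086] 2.821442096035286 -0.043444315650387186 0.047565622462385604 [ 0.58379957 -0.16363746] [ 0.49739068 -0.13506618]
tip w [[ 0.64652536 -0.17903487  0.008     ]]
stapler ends, teal, mug, glue [[ 0.46915687  0.26110619]
 [ 0.58685321  0.23317598]
 [ 0.56308279  0.35349123]
 [ 0.82681827 -0.2064062 ]] [[0.77990985 0.20136764]]
```

View pics/wz.png

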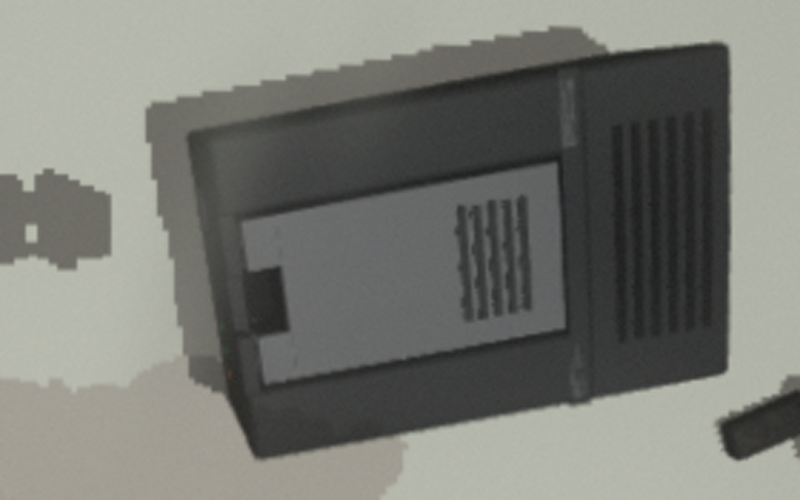

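The enlarged wrist view gives sharp corners. The unit's top runs (190,133), (727,43), (727,372), (258,458) and the cover (242,218), (558,162), (568,330), (265,384) in crop pixels. The cut-out's inner edge is at x≈287.

```bash
python3 - <<'E'
t=open("f.py").read()
t=t.replace("wr=(np.array([[620,102],[710,92],[712,140],[626,153]])-[360,0])*560/440","wr=np.array([[190,133],[727,43],[727,372],[258,458],[242,218],[558,162],[568,330],[265,384]])*.35+[250,60]").replace("W(p,M[4:])","W(p,M)")
t=t[:t.index("im=cv2")]
open("f2.py","w").write(t+"""
a=r.x[2];A=np.array([[np.cos(a),-np.sin(a)],[np.sin(a),np.cos(a)]])
print('notch',A@[-.079,0]+r.x[:2],'cut wrist',back(V,np.array([[283,267],[290,332]])*.35+[250,60],.072))
x=R.from_quat(s['eef_rot']).as_matrix();print(x.round(3))
""")
E
python3 f2.py
```

```text
[0.65011102 0.03502343 0.2039314 ] 1.5045633228353097 0.9043166327952349
[0.65046489 0.03827539 0.19436279] 3.4958977535478084 1.7161077340374624
[0.65059437 0.03778223 0.19621092] 3.5387118349182174 1.5483287185301349
[[-1.8, -0.4], [-2.0, -1.9], [0.4, -1.8], [-2.9, 0.9], [-0.7, -0.6], [-0.4, -0.7], [-0.7, -0.6], [-0.8, -0.5]] [[3.5, 1.3], [2.2, -1.8], [1.7, 1.5], [-2.0, 2.9], [-2.1, 1.2], [-0.2, -0.5], [-1.0, -0.2], [-1.4, 0.9]]
notch [0.57311019 0.02238084] cut wrist [[0.58453143 0.03555186 0.072     ]
 [0.58817937 0.01400004 0.072     ]]
[[ 0.     1.    -0.001]
 [ 1.    -0.     0.   ]
 [ 0.    -0.001 -1.   ]]
```

Request:
move_arm(deltas=[[[0, 0, 0], -1], [[0, 0, 0], -1], [[0, 0, 0], -1], [[0, 0, 0], -1], [[0, 0, 0], -1], [[0, 0, 0], -1], [[0, 0, 0], -1], [[0, 0, 0], -1], [[0, 0, 0], -1], [[0, 0, 0], -1]], hand=-1)

```text
time: 1.15
position: [0.5248, 0.0, 0.2311]
eef_rot: [0.374, 0.927, -0.0, -0.0]
wrist_force: [0.6, 0.7, -0.3]
gripper_width: 1.0
finger_force: 0.0
```

Request:
move_arm(deltas=[[[0, 0, 0], -1], [[0, 0, 0], -1], [[0, 0, 0], -1], [[0, 0, 0], -1], [[0, 0, 0], -1], [[0, 0, 0], -0.7], [[-0.4, -0.67, 0.4], 0], [[-0.4, -0.67, 0.4], 0], [[-0.4, -0.67, 0.4], 0], [[-0.42, -0.67, 0.4], 0]])

```text
time: 2.15
position: [0.5605, -0.1538, 0.1504]
eef_rot: [0.157, 0.988, 0.0, -0.0]
wrist_force: [0.8, -0.4, -0.2]
gripper_width: 1.003
finger_force: 0.0
```

```bash
python3 - <<'E'
from h import *
s=manip.state();im=manip.snapshot("wrist");cv2.imwrite("pics/w1.png",im)
Rm=R.from_quat(s["eef_rot"]).as_matrix();print(s["time"],s["position"],Rm.round(3).tolist(),s["joint_pos"])
V=cam("wrist",s)
m=cv2.inRange(cv2.cvtColor(im,cv2.COLOR_BGR2HSV),(4,140,90),(18,255,255));m=cv2.morphologyEx(m,cv2.MORPH_CLOSE,np.ones((5,5)))
nn,l,st,ce=cv2.connectedComponentsWithStats(m);j=1+st[1:,4].argmax();ys,xs=np.where(l==j)
P=back(V,np.c_[xs,ys],.014)[:,:2];c=P.mean(0);w,v=np.linalg.eigh(np.cov(P.T));d=v[:,1];d*=np.sign(d[0]);t=(P-c)@d
print(st[j],c,np.arctan2(d[1],d[0]),t.min(),t.max())
E
```

```text
2.15 [ 0.5605303  -0.15383944  0.15039775] [[-0.951, 0.309, -0.0], [0.309, 0.951, 0.0], [0.0, 0.0, -1.0]] [-3.93642610e-01  4.51113710e-01 -1.33626828e-01  9.86230793e-01
  6.38238925e-05 -7.91390934e-02]
[ 275  152   22   71 1230] [ 0.55040591 -0.1509676 ] -0.3579596616125356 -0.029741013140288257 0.034157177793128754
```

View pics/w1.png

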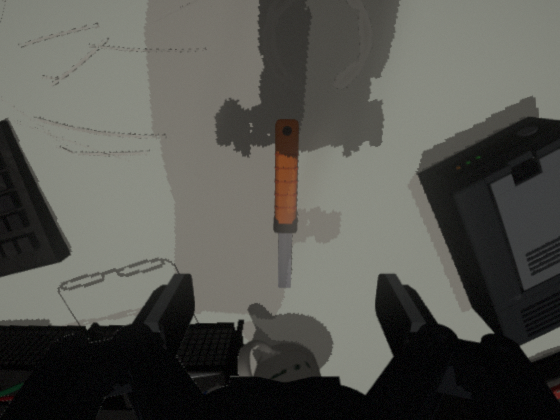

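The tool lies straight along the image's vertical. Its rear end is at (287,120), the collar front at (286,233) and the tip at (285,289), between the open fingers.

```bash
python3 - <<'E'
from h import *
s=manip.state();V=cam("wrist",s)
a=back(V,[[287,119]],.012)[0];b=back(V,[[286,233]],.012)[0];c=back(V,[[284.5,288.5]],.008)[0]
print(a,b,c,np.linalg.norm((b-a)[:2]),np.linalg.norm((c-a)[:2]),np.arctan2(*(c-a)[1::-1]),np.arctan2(*(b-a)[1::-1]))
for u in (a,b,c):print((R.from_quat(s["eef_rot"]).as_matrix().T@(u-s["position"])).round(4))
E
```

```text
[ 0.49620862 -0.13656031  0.012     ] [ 0.59268533 -0.1690225   0.012     ] [ 0.65107087 -0.1897014   0.008     ] 0.10179169970398905 0.1637262744092672 -0.33056000876556213 -0.32457711211746243
[0.068  0.0015 0.1352]
[-0.0338  0.0008  0.135 ]
[-0.0957 -0.0006  0.1389]
```

Request:
move_arm(deltas=[[[0, 0, 0.8], 0], [[0, 0, 0.8], 0], [[0, 0, 0.8], 0], [[0, 0, 0.35], 0], [[0, 0, 0.15], 0], [[0, 0, 0], 0]])

```text
time: 2.8
position: [0.56, -0.1522, 0.0056]
eef_rot: [0.157, 0.988, 0.0, -0.001]
wrist_force: [0.5, 0.4, 1.1]
gripper_width: 0.999
finger_force: 0.0
```

Request:
move_arm(deltas=[[[0, 0, 0], 0], [[0, 0, 0], 0], [[0, 0, 0], 0], [[0, 0, 0], 0], [[0, 0, 0], 0], [[0, 0, 0], 0], [[0, 0, 0], 0]], hand=1, newtons=40)

```text
time: 3.5
position: [0.5609, -0.1526, 0.007]
eef_rot: [0.157, 0.988, -0.0, 0.0]
wrist_force: [-1.3, 0.5, 5.9]
gripper_width: 0.221
finger_force: 39.5
```

Request:
move_arm(deltas=[[[0, 0, -0.3], 0], [[0, 0, -0.7], 0], [[0, 0, -0.8], 0], [[0, 0, -0.5], 1], [[0, 0, 0], 1], [[0, 0, 0], 1], [[0, 0, 0], 1], [[0, 0, 0], 1], [[0, 0, 0], 1], [[0, 0, 0], 1]])

```text
time: 4.5
position: [0.5604, -0.1525, 0.1214]
eef_rot: [0.425, 0.905, -0.0, -0.0]
wrist_force: [0.6, 0.6, -0.5]
gripper_width: 0.22
finger_force: 39.4
```

Request:
move_arm(deltas=[[[0, 0, 0], 1], [[0, 0, 0], 1], [[0, 0, 0], 1], [[0, 0, 0], 1], [[0, 0, 0], 1], [[0, 0, 0], 1], [[0, 0, 0], 0.25], [[0, 0, 0], 0]])

```text
time: 5.3
position: [0.5605, -0.1525, 0.1213]
eef_rot: [0.634, 0.773, -0.0, 0.0]
wrist_force: [-0.4, -0.7, -0.9]
gripper_width: 0.218
finger_force: 39.4
```

```bash
cat > g.py <<'E'
from h import *
import sys
# usage: g.py X Y Z : shift in tool units from measured pose
s=manip.state();Rm=R.from_quat(s["eef_rot"]).as_matrix()
print(s["time"],s["position"].round(4),"yang",np.arctan2(Rm[1,1],Rm[0,1]).round(4),"F",s["wrist_force"].round(1),"w",round(s["gripper_width"],3),s["finger_force"])
if len(sys.argv)>3: print("shift units",(Rm.T@(np.array(sys.argv[1:4],float)-s["position"])/.05).round(3))
E
python3 g.py .6305 -.0694 .12
```

```text
5.3 [ 0.5605 -0.1525  0.1213] yang 0.1972 F [-0.4 -0.7 -0.9] w 0.218 39.3828409910202
shift units [1.355 1.699 0.027]
```

Request:
move_arm(deltas=[[[0.27, 0.34, 0], 0], [[0.27, 0.34, 0], 0], [[0.27, 0.34, 0.1], 0], [[0.27, 0.34, 0.2], 0], [[0.27, 0.34, 0.25], 0], [[0, 0, 0.2], 0], [[0, 0, 0], 0]], newtons=20)

```text
time: 6.0
position: [0.6295, -0.0694, 0.0821]
eef_rot: [0.634, 0.774, -0.001, -0.001]
wrist_force: [-0.5, -0.3, -0.7]
gripper_width: 0.218
finger_force: 39.4
```

Request:
move_arm(deltas=[[[0, 0, 0.08], 0], [[0, 0, 0.08], 0], [[0, 0, 0.08], 0]])

```text
time: 6.3
position: [0.6316, -0.0716, 0.0733]
eef_rot: [0.635, 0.773, -0.0, 0.002]
wrist_force: [-0.3, -5.8, 8.3]
gripper_width: 0.22
finger_force: 41.0
```

Request:
move_arm(deltas=[[[0, 0, 0], 0], [[0, 0, 0], 0], [[0, 0, 0.06], 0], [[0, 0, 0.06], 0]], hand=1, newtons=20)

```text
time: 6.7
position: [0.6318, -0.0723, 0.0676]
eef_rot: [0.635, 0.772, -0.0, 0.002]
wrist_force: [-1.4, -8.1, 8.9]
gripper_width: 0.217
finger_force: 41.8
```

```bash
python3 g.py; python3 - <<'E'
from h import *
im=manip.snapshot("side");im2=manip.snapshot("scene")
a=cv2.resize(im[150:320,230:390],None,fx=2.5,fy=2.5,interpolation=cv2.INTER_CUBIC);b=cv2.resize(im2[150:320,240:400],None,fx=2.5,fy=2.5,interpolation=cv2.INTER_CUBIC)
cv2.imwrite("pics/tilt1.png",np.hstack([a,b]))
E
```

```text
6.7 [ 0.6318 -0.0723  0.0676] yang 0.1945 F [-1.4 -8.1  8.9] w 0.217 41.83566749095917
```

View pics/tilt1.png

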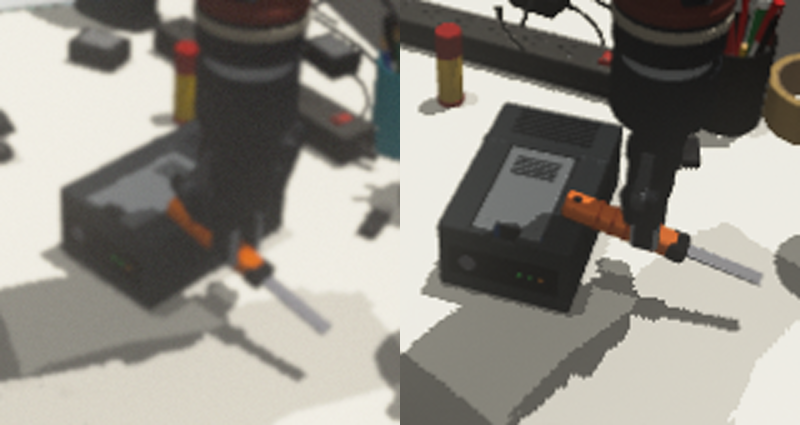

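Request:
move_arm(deltas=[[[-0.01, 0, 0.06], 0], [[-0.01, 0, 0.06], 0], [[-0.01, 0, 0.06], 0], [[-0.01, 0, 0.05], 0], [[0, 0, 0], 0]])

```text
time: 7.3
position: [0.6318, -0.0732, 0.0555]
eef_rot: [0.635, 0.773, 0.0, 0.001]
wrist_force: [-0.5, -3.1, 5.9]
gripper_width: 0.223
finger_force: 42.7
```

```bash
python3 g.py; cat > tl.py <<'E'
# tool tilt from the two fixed views: triangulate handle rear hole region / collar via orange mask ends and blade
from h import *
E
python3 - <<'E'
from h import *
im=manip.snapshot("side");im2=manip.snapshot("scene")
cv2.imwrite("pics/s_t.png",im);cv2.imwrite("pics/c_t.png",im2)
a=cv2.resize(im[180:300,270:390],None,fx=3.3,fy=3.3,interpolation=cv2.INTER_CUBIC);b=cv2.resize(im2[200:320,290:410],None,fx=3.3,fy=3.3,interpolation=cv2.INTER_CUBIC)
cv2.imwrite("pics/tilt2.png",np.hstack([a,b]))
E
```

```text
7.3 [ 0.6318 -0.0732  0.0555] yang 0.1949 F [-0.5 -3.1  5.9] w 0.223 42.658209800720215
```

View pics/tilt2.png

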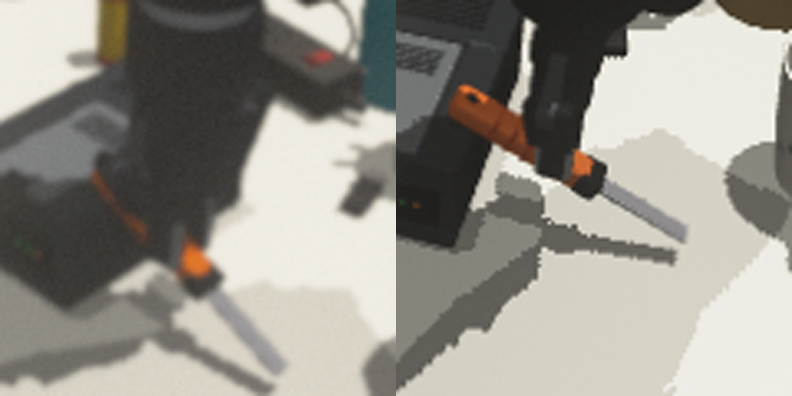

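```bash
cat > tl.py <<'E'
from h import *
from scipy.optimize import least_squares
def tri(a,b):
    r=least_squares(lambda P:np.r_[proj(cam("side"),P)[0]-a,proj(cam("scene"),P)[0]-b],[.6,-.05,.05]);return r.x,np.abs(r.fun).max()
E
python3 - <<'E'
from tl import *
f=lambda p,o:np.array(p)/3.3+o
S,C=np.array([270,180]),np.array([290,200])
tip,e=tri(f([280,369],S),f([686-396,238],C));root,e2=tri(f([215,291],S),f([605-396,184],C))
print(tip,e,root,e2);d=tip-root;print(np.linalg.norm(d),np.degrees(np.arctan2(-d[2],np.hypot(*d[:2]))),np.arctan2(d[1],d[0]))
p=manip.state()["position"];d=tip-p;print(np.linalg.norm(d),np.degrees(np.arctan2(-d[2],np.hypot(*d[:2]))))
E
```

```text
[ 0.64519514 -0.1578619   0.01942887] 1.1886330174563113 [ 0.63654644 -0.10535779  0.04596931] 0.6345966350280037
0.05946323669384109 26.508695482718192 -1.4075381685887427
0.09300795563744348 22.89700736064976
```

Request:
move_arm(deltas=[[[0, 0, -0.3], 0], [[0, 0, -0.6], 0], [[0, 0, -0.6], 0], [[0.52, -0.71, 0], 0], [[0.52, -0.71, 0], 0], [[0.52, -0.71, 0], 0], [[0.52, -0.71, 0], 0], [[0, 0, 0], -1], [[0, 0, 0], -1], [[0, 0, 0], -1]])

```text
time: 8.4
position: [0.4715, 0.0023, 0.1299]
eef_rot: [0.536, 0.844, 0.0, 0.001]
wrist_force: [0.6, 0.2, -1.1]
gripper_width: 0.222
finger_force: 41.8
```

Request:
move_arm(deltas=[[[0, 0, 0], -1], [[0, 0, 0], -1], [[0, 0, 0], -1], [[0, 0, 0], -1], [[0, 0, 0], -1], [[0, 0, 0], -1], [[0, 0, 0], -1], [[0, 0, 0], -1], [[0, 0, 0], -1], [[0, 0, 0], -1]])

```text
time: 9.4
position: [0.4716, 0.0021, 0.1297]
eef_rot: [0.165, 0.986, -0.0, 0.0]
wrist_force: [-0.1, 0.0, -0.4]
gripper_width: 0.217
finger_force: 41.8
```

Request:
move_arm(deltas=[[[0, 0, 0], -1], [[0, 0, 0], -1], [[0, 0, 0], -1], [[0, 0, 0], -1], [[0, 0, 0], -1], [[0, 0, 0], -1], [[0, 0, 0], -0.65], [[0, 0, 0], 0], [[0, 0, 0], 0]])

```text
time: 10.3
position: [0.4716, 0.0023, 0.1296]
eef_rot: [-0.097, 0.995, -0.0, 0.0]
wrist_force: [-0.6, -0.2, -1.0]
gripper_width: 0.218
finger_force: 41.8
```

```bash
python3 g.py .471 .002 .123;python3 - <<'E'
from h import *
for n in("wrist","side","scene"):
    cv2.imwrite(f"pics/{n}3.png",manip.snapshot(n))
w,si,sc=[cv2.imread(f"pics/{n}3.png") for n in("wrist","side","scene")]
o=np.zeros((600,800,3),np.uint8);o[:600,:450]=cv2.resize(w[160:360,195:345],(450,600),interpolation=cv2.INTER_CUBIC)
rz=lambda c:cv2.resize(c,(350,300),interpolation=cv2.INTER_CUBIC)
o[:300,450:]=rz(si[200:290,220:325]);o[300:,450:]=rz(sc[200:290,220:325])
cv2.imwrite("pics/ins.png",o)
E
```

```text
10.3 [0.4716 0.0023 0.1296] yang 1.766 F [-0.6 -0.2 -1. ] w 0.218 41.7740124464035
shift units [ 0.014 -0.004  0.131]
```

View pics/ins.png

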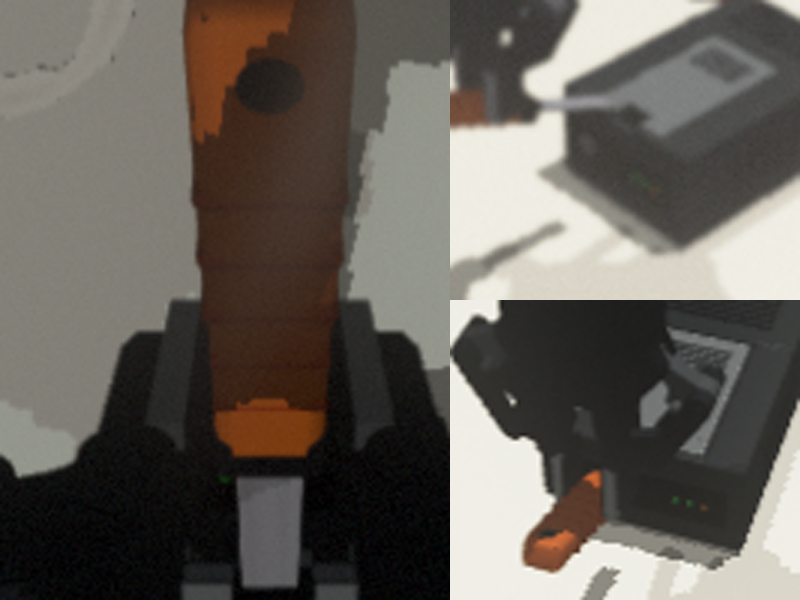

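```bash
python3 - <<'E'
from tl import *
s=manip.state();V=cam("wrist",s);S=cam("side");C=cam("scene")
Rm=R.from_quat(s["eef_rot"]).as_matrix()
def pt(p,x,z): # tool local x (along blade), z above underside (ref mid 8)
    a,b,t=p;zz=z-.008;f=a+x*np.cos(t)+zz*np.sin(t);u=b-x*np.sin(t)+zz*np.cos(t)
    return s["position"]+Rm@np.array([-f,0,-u])
tw=np.array([284.7,355.7]);rw=np.array([285,318.5]);ts=np.array([269.5,230.9])
f=lambda p:np.r_[(proj(V,pt(p,.1,.008))[0]-tw)[1],(proj(V,pt(p,.031,.016))[0]-rw)[1],(proj(S,pt(p,.1,.008))[0]-ts),[p[0]/.003,(p[1]-.004)/.003]]
r=least_squares(f,[0,.003,.44]);print(r.x,np.degrees(r.x[2]),r.fun.round(2));t=pt(r.x,.1,.008);print("tip",t)
u=np.array([np.cos(.196),np.sin(.196)]);n=np.array([-u[1],u[0]]);U=np.array([.6503,.0375])
print("tip in unit frame",(t[:2]-U)@u,(t[:2]-U)@n,t[2])
for P in([-.079,.01],[-.079,-.01],[-.067,.011],[-.067,-.011]):print(proj(S,np.r_[U+P[0]*u+P[1]*n,.070])[0].round(1),end=" ")
E
```

```text
[-0.00145708 -0.00149805  0.41807033] 23.953665593907896 [ 0.3   0.51 -2.12  0.74 -0.49 -1.83]
tip [0.55985302 0.02001555 0.08735248]
tip in unit frame -0.09212028048791894 0.0004646344146499032 0.08735247839968963
[269. 234.] [275.7 238.2] [273.  231.4] [280.3 236. ]
```

The blade is centred in the gripper (column 285). It is tilted about 24° tip down, and its tip is about 13 mm before the notch and well above it. Next I'll feel for the notch from above.

Request:
move_arm(deltas=[[[-0.12, 0, 0.06], 0], [[-0.12, 0, 0.06], 0], [[-0.12, 0, 0.06], 0], [[0, 0, 0.04], 0], [[0, 0, 0.04], 0], [[0, 0, 0.04], 0], [[0, 0, 0], 0]])

```text
time: 11.15
position: [0.4889, 0.0062, 0.114]
eef_rot: [-0.098, 0.995, 0.0, -0.0]
wrist_force: [0.3, -0.1, -0.8]
gripper_width: 0.22
finger_force: 41.8
```

Request:
move_arm(deltas=[[[0, 0, 0.04], 0], [[0, 0, 0.04], 0], [[0, 0, 0], 0]])

```text
time: 11.45
position: [0.4891, 0.0062, 0.1101]
eef_rot: [-0.098, 0.995, 0.0, -0.0]
wrist_force: [-0.5, -1.1, -1.0]
gripper_width: 0.222
finger_force: 41.8
```

Request:
move_arm(deltas=[[[0, 0, 0.03], 0], [[0, 0, 0], 0]])

```text
time: 11.65
position: [0.4892, 0.0062, 0.1087]
eef_rot: [-0.098, 0.995, 0.0, -0.0]
wrist_force: [-0.4, -0.0, -1.3]
gripper_width: 0.217
finger_force: 41.8
```

Request:
move_arm(deltas=[[[0, 0, 0.03], 0], [[0, 0, 0], 0]])

```text
time: 11.85
position: [0.4892, 0.0062, 0.1071]
eef_rot: [-0.098, 0.995, 0.0, -0.0]
wrist_force: [-0.8, 0.0, -1.7]
gripper_width: 0.222
finger_force: 41.8
```

Request:
move_arm(deltas=[[[0, 0, 0.03], 0], [[0, 0, 0], 0]])

```text
time: 12.05
position: [0.4892, 0.0062, 0.1056]
eef_rot: [-0.098, 0.995, 0.0, -0.0]
wrist_force: [-0.4, 0.1, -0.5]
gripper_width: 0.219
finger_force: 41.8
```

Request:
move_arm(deltas=[[[0, 0, 0.03], 0], [[0, 0, 0], 0]])

```text
time: 12.25
position: [0.4892, 0.0062, 0.1042]
eef_rot: [-0.098, 0.995, -0.0, -0.0]
wrist_force: [0.3, -0.2, -1.0]
gripper_width: 0.219
finger_force: 41.9
```

Request:
move_arm(deltas=[[[0, 0, 0.03], 0], [[0, 0, 0], 0]])

```text
time: 12.45
position: [0.4891, 0.0061, 0.1028]
eef_rot: [-0.098, 0.995, -0.0, -0.0]
wrist_force: [-2.1, -0.5, 3.9]
gripper_width: 0.222
finger_force: 42.2
```

Request:
move_arm(deltas=[[[0, 0, 0.03], 0], [[0, 0, 0], 0]])

```text
time: 12.65
position: [0.4892, 0.0062, 0.1014]
eef_rot: [-0.098, 0.995, -0.0, -0.0]
wrist_force: [-4.1, -0.8, 4.6]
gripper_width: 0.223
finger_force: 42.4
```

```bash
python3 g.py;python3 - <<'E'
from h import *
for n in("side","scene"):
    cv2.imwrite(f"pics/{n}4.png",manip.snapshot(n))
si,sc=[cv2.imread(f"pics/{n}4.png") for n in("side","scene")]
cv2.imwrite("pics/ins2.png",np.hstack([cv2.resize(c,(390,330),interpolation=cv2.INTER_CUBIC) for c in(si[205:260,235:300],sc[205:260,235:300])]))
E
```

```text
12.65 [0.4892 0.0062 0.1014] yang 1.768 F [-4.1 -0.8  4.6] w 0.223 42.424466013908386
```

View pics/ins2.png

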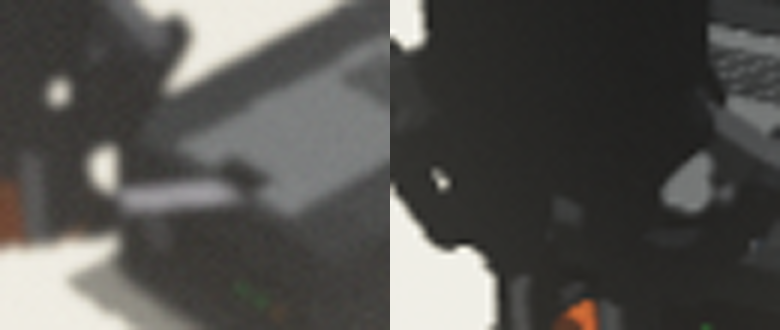

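The side view shows the blade lying over the front wall, with its end inside the dark cut-out at about (277,236). The contact force points backwards as well as up, so I'll back off slightly to tell notch contact from cover contact.

Request:
move_arm(deltas=[[[0.04, 0, 0], 0], [[0.02, 0, 0], 0], [[0, 0, 0], 0]])

```text
time: 13.05
position: [0.4869, 0.0056, 0.1016]
eef_rot: [-0.098, 0.995, -0.0, 0.001]
wrist_force: [2.6, 0.7, 1.7]
gripper_width: 0.222
finger_force: 42.1
```

Request:
move_arm(deltas=[[[0, 0, 0.03], 0], [[0, 0, 0], 0]])

```text
time: 13.25
position: [0.486, 0.0055, 0.0996]
eef_rot: [-0.098, 0.995, -0.0, -0.0]
wrist_force: [-0.0, -1.2, 3.8]
gripper_width: 0.218
finger_force: 42.4
```

```bash
python3 - <<'E'
from h import *
im=manip.snapshot("wrist");cv2.imwrite("pics/wrist5.png",im)
for f in("wrist3","wrist5"):
    g=cv2.imread(f"pics/{f}.png");print([int(v) for v in g[310:372,282:289].mean((1,2))]);print([int(v) for v in g[150:310:1,285].astype(int)@[0,0,1]][:60])
E
```

```text
[65, 56, 27, 14, 12, 12, 15, 14, 27, 59, 80, 83, 88, 93, 94, 95, 95, 95, 95, 96, 94, 95, 95, 96, 95, 95, 95, 96, 95, 95, 95, 95, 95, 95, 94, 95, 95, 95, 94, 94, 94, 94, 94, 95, 91, 63, 24, 5, 2, 5, 5, 3, 10, 19, 25, 42, 64, 69, 70, 69, 70, 70]
[72, 72, 73, 74, 77, 78, 78, 78, 83, 80, 84, 89, 93, 95, 104, 109, 113, 119, 121, 120, 102, 74, 67, 65, 64, 61, 64, 63, 62, 50, 40, 37, 37, 36, 39, 37, 36, 37, 43, 40, 40, 35, 40, 40, 38, 41, 42, 46, 60, 65, 67, 67, 69, 66, 66, 66, 68, 69, 67, 67]
[67, 68, 67, 63, 47, 20, 15, 12, 13, 12, 13, 20, 47, 74, 83, 84, 89, 94, 97, 98, 98, 98, 98, 99, 98, 98, 98, 98, 98, 98, 98, 97, 98, 98, 98, 98, 98, 98, 98, 98, 97, 98, 97, 97, 96, 98, 97, 97, 97, 97, 97, 97, 92, 52, 13, 2, 1, 4, 1, 1, 2, 3]
[73, 75, 77, 80, 79, 82, 86, 94, 99, 105, 110, 116, 120, 122, 124, 121, 121, 101, 70, 63, 65, 65, 61, 53, 39, 35, 38, 37, 38, 36, 36, 35, 37, 38, 34, 36, 40, 34, 36, 39, 37, 39, 49, 60, 68, 65, 68, 69, 67, 68, 68, 67, 67, 67, 66, 71, 70, 67, 67, 69]
```

```bash
cat > pose.py <<'E'
from tl import *
U=np.array([.6503,.0375]);u=np.array([np.cos(.196),np.sin(.196)])
s=manip.state();V=cam("wrist",s);Rm=R.from_quat(s["eef_rot"]).as_matrix()
def pt(p,x,z):
    a,b,t=p;zz=z-.008;f=a+x*np.cos(t)+zz*np.sin(t);h=b-x*np.sin(t)+zz*np.cos(t)
    return s["position"]+Rm@np.array([-f,0,-h])
def solve(tip,root,hole,b0=.002,verb=1):
    f=lambda p:np.r_[proj(V,pt(p,.1,.0093))[0][1]-tip,proj(V,pt(p,.031,.016))[0][1]-root,proj(V,pt(p,-.055,.016))[0][1]-hole,p[0]/.002,(p[1]-b0)/.002]
    r=least_squares(f,[0,.002,.3]);t=pt(r.x,.1,.008)
    if verb:print(r.x.round(4),"deg",np.degrees(r.x[2]).round(1),r.fun.round(2),"tip unit x",((t[:2]-U)@u).round(4),"z",t[2].round(4),"axis z at notch",(t[2]+(-.079-(t[:2]-U)@u)*-np.tan(r.x[2])).round(4))
    return r.x
E
python3 - <<'E'
import pose
from pose import *
solve(362.8,322.3,183)
s0=dict(s);s0["position"]=np.array([.4716,.0023,.1296]);pose.s=s0;pose.V=cam("wrist",s0);solve(355,318.7,188.5)
E
```

```text
[-0.0068  0.0034  0.3623] deg 20.8 [ 2.19 -3.21  1.55 -3.41  0.7 ] tip unit x -0.0807 z 0.0676 axis z at notch 0.067
[-0.0067  0.0024  0.412 ] deg 23.6 [ 2.04 -2.8   1.36 -3.34  0.21] tip unit x -0.0972 z 0.0919 axis z at notch 0.084
```

```bash
python3 - <<'E'
from pose import *
g=cv2.imread("pics/wrist5.png");print([int(v) for v in g[355:420,282:289].mean((1,2))])
g3=cv2.imread("pics/wrist3.png");print([int(v) for v in g3[350:420,282:289].mean((1,2))])
n=np.array([-u[1],u[0]]);P=lambda x,z:np.r_[U+x*u,z]
s3=dict(s);s3["position"]=np.array([.4716,.0023,.1296])
for nm,VV in(("5",V),("3",cam("wrist",s3))):
    print(nm,[ (x,z,proj(VV,P(x,z))[0].round(1).tolist()) for x,z in((-.067,.072),(-.079,.067),(-.085,.067),(-.078,.072),(-.073,.064),(-.070,.062),(-.079,.0685))])
E
```

```text
[98, 97, 97, 97, 97, 97, 97, 92, 52, 13, 2, 1, 4, 1, 1, 2, 3, 3, 3, 4, 3, 4, 5, 11, 19, 21, 20, 10, 7, 5, 5, 7, 3, 4, 4, 4, 6, 4, 6, 7, 6, 6, 6, 7, 4, 3, 5, 7, 3, 7, 7, 4, 4, 6, 3, 4, 4, 7, 3, 4, 6, 4, 6, 3, 6]
[94, 94, 94, 95, 91, 63, 24, 5, 2, 5, 5, 3, 10, 19, 25, 42, 64, 69, 70, 69, 70, 70, 70, 70, 69, 70, 69, 70, 69, 69, 69, 60, 24, 5, 4, 4, 4, 3, 4, 5, 6, 4, 6, 7, 5, 4, 4, 5, 6, 5, 6, 4, 4, 3, 4, 3, 6, 5, 4, 7, 5, 4, 6, 6, 5, 5, 5, 4, 5, 6]
5 [(-0.067, 0.072, [284.6, 383.0]), (-0.079, 0.067, [284.6, 364.3]), (-0.085, 0.067, [284.6, 357.6]), (-0.078, 0.072, [284.6, 371.0]), (-0.073, 0.064, [284.6, 367.6]), (-0.07, 0.062, [284.6, 368.6]), (-0.079, 0.0685, [284.6, 366.0])]
3 [(-0.067, 0.072, [285.0, 366.3]), (-0.079, 0.067, [285.0, 349.9]), (-0.085, 0.067, [285.0, 344.0]), (-0.078, 0.072, [285.0, 355.5]), (-0.073, 0.064, [285.0, 353.1]), (-0.07, 0.062, [285.0, 354.1]), (-0.079, 0.0685, [285.0, 351.3])]
```

Request:
move_arm(deltas=[[[0, 0, -0.1], 0], [[-0.08, 0, 0], 0], [[-0.08, 0, 0], 0], [[0, 0, 0.06], 0], [[0, 0, 0.04], 0], [[0, 0, 0], 0]])

```text
time: 13.9
position: [0.494, 0.0072, 0.0994]
eef_rot: [-0.098, 0.995, 0.0, -0.0]
wrist_force: [1.2, 1.0, 1.0]
gripper_width: 0.217
finger_force: 42.1
```

Request:
move_arm(deltas=[[[0, 0, 0.02], 0], [[0, 0, 0], 0]])

```text
time: 14.1
position: [0.4942, 0.0072, 0.0988]
eef_rot: [-0.098, 0.995, 0.0, 0.0]
wrist_force: [-0.4, 0.1, 1.5]
gripper_width: 0.218
finger_force: 42.2
```

Request:
move_arm(deltas=[[[0, 0, 0.02], 0], [[0, 0, 0], 0]])

```text
time: 14.3
position: [0.4943, 0.0071, 0.0979]
eef_rot: [-0.098, 0.995, -0.0, 0.0]
wrist_force: [-0.3, 0.1, 2.4]
gripper_width: 0.217
finger_force: 42.3
```

Request:
move_arm(deltas=[[[0, 0, -0.02], 0], [[-0.05, 0, 0.02], 0], [[-0.05, 0, 0.02], 0], [[0, 0, 0], 0]])

```text
time: 14.7
position: [0.4995, 0.0082, 0.0967]
eef_rot: [-0.098, 0.995, 0.0, 0.0]
wrist_force: [1.4, -0.3, 0.9]
gripper_width: 0.219
finger_force: 42.2
```

```bash
python3 - <<'E'
from pose import *
print(s["wrist_force"].round(1))
g=manip.snapshot("wrist");cv2.imwrite("pics/wrist6.png",g);print([int(v) for v in g[310:385,282:289].mean((1,2))]);print([int(v) for v in g[165:205,285,2]])
print([proj(V,np.r_[U+x*u,z])[0][1].round(1) for x,z in((-.067,.072),(-.079,.067),(-.067,.068))])
E
```

```text
[ 1.4 -0.3  0.9]
[68, 69, 67, 58, 28, 13, 12, 10, 12, 13, 17, 37, 68, 83, 87, 92, 97, 98, 99, 99, 99, 98, 98, 99, 98, 99, 99, 98, 99, 98, 98, 99, 98, 98, 99, 98, 98, 98, 98, 98, 97, 98, 98, 98, 98, 97, 97, 97, 97, 97, 94, 65, 18, 2, 4, 5, 6, 19, 21, 25, 47, 65, 72, 71, 71, 72, 72, 71, 71, 72, 71, 63, 25, 5, 8]
[122, 124, 125, 125, 126, 127, 126, 124, 103, 63, 46, 33, 33, 36, 33, 38, 36, 37, 37, 37, 39, 37, 36, 35, 37, 38, 40, 39, 43, 56, 63, 68, 68, 64, 67, 67, 67, 65, 68, 69]
[np.float64(371.3), np.float64(351.9), np.float64(366.7)]
```

Request:
move_arm(deltas=[[[-0.05, 0, 0.022], 0], [[-0.05, 0, 0.022], 0], [[0, 0, 0], 0]])

```text
time: 15.05
position: [0.5045, 0.0092, 0.0945]
eef_rot: [-0.098, 0.995, 0.0, 0.0]
wrist_force: [0.9, 0.5, 1.0]
gripper_width: 0.222
finger_force: 42.2
```

Request:
move_arm(deltas=[[[-0.05, 0, 0.02], 0], [[-0.05, 0, 0.02], 0], [[0, 0, 0], 0]])

```text
time: 15.35
position: [0.5094, 0.0102, 0.0925]
eef_rot: [-0.098, 0.995, 0.0, 0.0]
wrist_force: [1.5, 0.4, 2.4]
gripper_width: 0.218
finger_force: 42.2
```

Request:
move_arm(deltas=[[[-0.05, 0, 0.018], 0], [[-0.04, 0, 0.016], 0], [[0, 0, 0], 0]])

```text
time: 15.65
position: [0.5137, 0.011, 0.0908]
eef_rot: [-0.098, 0.995, 0.0, 0.0]
wrist_force: [1.1, 0.9, 2.2]
gripper_width: 0.216
finger_force: 42.3
```

Request:
move_arm(deltas=[[[-0.03, 0, 0.012], 0], [[-0.03, 0, 0.012], 0], [[0, 0, 0], 0]])

```text
time: 15.95
position: [0.5152, 0.0115, 0.0895]
eef_rot: [-0.098, 0.995, -0.0, -0.001]
wrist_force: [-5.2, -0.7, 6.8]
gripper_width: 0.22
finger_force: 42.8
```

```bash
python3 - <<'E'
from pose import *
print(s["wrist_force"].round(1))
g=manip.snapshot("wrist");cv2.imwrite("pics/wrist7.png",g);print([int(v) for v in g[310:370,282:289].mean((1,2))]);print([int(v) for v in g[165:205,285,2]])
print([proj(V,np.r_[U+x*u,z])[0][1].round(1) for x,z in((-.067,.072),(-.079,.067),(-.067,.068))])
E
```

```text
[-5.2 -0.7  6.8]
[68, 70, 69, 61, 37, 19, 14, 14, 13, 14, 11, 24, 64, 84, 86, 90, 93, 98, 101, 101, 101, 101, 101, 101, 101, 101, 101, 100, 101, 100, 101, 101, 101, 101, 101, 101, 101, 100, 100, 100, 95, 72, 46, 37, 36, 35, 28, 23, 21, 25, 49, 69, 72, 73, 74, 73, 73, 73, 73, 73]
[127, 128, 129, 129, 128, 131, 130, 129, 106, 64, 35, 35, 36, 34, 38, 32, 37, 36, 35, 37, 39, 39, 38, 38, 41, 40, 40, 44, 60, 69, 66, 67, 68, 69, 68, 67, 68, 70, 72, 70]
[np.float64(361.2), np.float64(340.5), np.float64(356.5)]
```

The blade now disappears under the cover's edge (row 360) and has hit the pocket's back wall. I'll draw back 3 mm and lever.

Request:
move_arm(deltas=[[[0.05, 0, -0.02], 0], [[0.04, 0, -0.015], 0], [[0, 0, 0], 0]])

```text
time: 16.3
position: [0.5119, 0.0107, 0.0916]
eef_rot: [-0.098, 0.995, -0.0, 0.0]
wrist_force: [0.9, -0.1, 2.0]
gripper_width: 0.219
finger_force: 42.1
```

Request:
move_arm(deltas=[[[0.02, 0, 0.06], 0], [[0.02, 0, 0.06], 0], [[0.02, 0, 0.06], 0], [[0.01, 0, 0.06], 0], [[0.01, 0, 0.06], 0], [[0.01, 0, 0.06], 0], [[0, 0, 0], 0]])

```text
time: 17.0
position: [0.5067, 0.0097, 0.0731]
eef_rot: [-0.098, 0.995, -0.0, -0.001]
wrist_force: [-2.2, -0.9, 4.5]
gripper_width: 0.221
finger_force: 44.0
```

```bash
python3 - <<'E'
from pose import *
print(s["wrist_force"].round(1))
g=manip.snapshot("wrist");cv2.imwrite("pics/wrist8.png",g);print([int(v) for v in g[310:385,282:289].mean((1,2))]);print([int(v) for v in g[150:205,285,2]])
print([proj(V,np.r_[U+x*u,z])[0][1].round(1) for x,z in((-.067,.072),(-.079,.067),(-.067,.068))])
E
```

```text
[-2.2 -0.9  4.5]
[72, 74, 72, 74, 72, 73, 72, 72, 73, 71, 72, 71, 72, 72, 72, 72, 70, 53, 29, 15, 11, 11, 13, 12, 9, 12, 13, 12, 11, 35, 85, 91, 98, 101, 105, 105, 105, 105, 106, 105, 104, 106, 105, 105, 105, 105, 105, 105, 105, 105, 105, 105, 105, 104, 104, 103, 105, 104, 105, 104, 103, 104, 104, 103, 104, 104, 104, 104, 103, 104, 103, 92, 37, 5, 5]
[112, 115, 120, 123, 128, 131, 134, 138, 139, 137, 111, 60, 40, 38, 39, 39, 38, 39, 36, 35, 36, 35, 33, 35, 36, 33, 35, 34, 35, 37, 57, 64, 65, 68, 69, 67, 67, 68, 68, 68, 68, 70, 68, 69, 69, 70, 69, 70, 68, 67, 67, 69, 71, 72, 67]
[np.float64(393.1), np.float64(371.3), np.float64(387.6)]
```

Request:
move_arm(deltas=[[[0, 0, 0.06], 0], [[0, 0, 0.06], 0], [[0, 0, 0.06], 0], [[0, 0, 0], 0]])

```text
time: 17.45
position: [0.5069, 0.0097, 0.0643]
eef_rot: [-0.098, 0.995, -0.0, -0.0]
wrist_force: [-4.2, -0.0, 6.0]
gripper_width: 0.22
finger_force: 44.9
```

Request:
move_arm(deltas=[[[-0.01, 0, 0.05], 0], [[-0.01, 0, 0.05], 0], [[0, 0, 0], 0]])

```text
time: 17.75
position: [0.5069, 0.0097, 0.0598]
eef_rot: [-0.098, 0.995, -0.0, -0.001]
wrist_force: [-9.5, -1.0, 15.1]
gripper_width: 0.219
finger_force: 46.9
```

Request:
move_arm(deltas=[[[-0.01, 0, 0.05], 0], [[-0.01, 0, 0.05], 0], [[0, 0, 0], 0]])

```text
time: 18.05
position: [0.5074, 0.0101, 0.0541]
eef_rot: [-0.098, 0.995, -0.0, -0.002]
wrist_force: [-7.2, -2.4, 7.0]
gripper_width: 0.217
finger_force: 47.3
```

Request:
move_arm(deltas=[[[0.03, 0, 0.03], 0], [[0, 0, 0.03], 0], [[0, 0, 0], 0]])

```text
time: 18.35
position: [0.5073, 0.0099, 0.0514]
eef_rot: [-0.098, 0.995, 0.0, -0.0]
wrist_force: [-2.6, -1.3, 5.7]
gripper_width: 0.219
finger_force: 47.4
```

```bash
python3 - <<'E'
from pose import *
print(s["wrist_force"].round(1))
si=manip.snapshot("side");cv2.imwrite("pics/side9.png",si)
a=cv2.imread("pics/side4.png")
for nm,i in(("before",a),("now",si)):
    print(nm);g=cv2.cvtColor(i,cv2.COLOR_BGR2GRAY)
    for r in range(212,246,2):print(r,g[r,262:322:2].tolist())
E
```

```text
[-2.6 -1.3  5.7]
before
212 [81, 68, 154, 228, 235, 235, 230, 215, 162, 107, 80, 75, 75, 76, 75, 79, 95, 111, 116, 119, 107, 89, 79, 73, 78, 74, 70, 66, 68, 68]
214 [67, 100, 203, 233, 231, 214, 169, 120, 81, 74, 74, 76, 75, 76, 85, 108, 122, 114, 101, 110, 119, 117, 102, 83, 76, 77, 76, 73, 69, 69]
216 [70, 157, 226, 222, 173, 119, 85, 75, 74, 76, 75, 79, 84, 98, 115, 113, 103, 94, 91, 91, 97, 114, 123, 118, 100, 81, 74, 75, 74, 74]
218 [109, 197, 189, 132, 86, 74, 75, 74, 74, 76, 81, 100, 118, 125, 123, 104, 94, 89, 93, 83, 85, 90, 106, 113, 120, 116, 98, 79, 76, 74]
220 [102, 124, 88, 75, 74, 74, 75, 75, 85, 105, 116, 125, 127, 125, 128, 123, 116, 100, 87, 87, 87, 90, 86, 91, 107, 125, 124, 104, 80, 77]
222 [74, 74, 75, 75, 73, 76, 80, 96, 120, 126, 126, 125, 126, 128, 126, 125, 124, 122, 107, 100, 90, 85, 91, 104, 114, 125, 115, 97, 81, 79]
224 [74, 74, 76, 76, 76, 91, 110, 121, 126, 127, 129, 127, 127, 126, 127, 126, 124, 128, 128, 119, 107, 97, 114, 123, 120, 106, 83, 79, 77, 77]
226 [75, 73, 80, 89, 107, 120, 125, 125, 125, 127, 127, 127, 126, 126, 128, 125, 128, 126, 125, 127
[... 2863 characters left out ...]
93, 80, 74, 66, 68, 73, 75, 77, 74, 75, 78, 77, 73, 71, 66, 64, 67]
236 [55, 52, 53, 58, 76, 140, 158, 132, 78, 67, 80, 81, 72, 64, 65, 66, 69, 70, 74, 75, 76, 75, 77, 74, 74, 68, 66, 63, 65, 67]
238 [54, 53, 55, 64, 116, 148, 117, 81, 60, 65, 67, 58, 52, 58, 66, 68, 69, 68, 70, 71, 77, 76, 74, 72, 62, 63, 65, 63, 65, 66]
240 [55, 54, 53, 89, 131, 104, 64, 58, 63, 70, 66, 60, 61, 66, 69, 68, 68, 70, 69, 72, 74, 70, 63, 62, 63, 66, 64, 63, 64, 64]
242 [53, 54, 63, 97, 82, 57, 57, 58, 57, 61, 63, 66, 69, 65, 69, 68, 67, 71, 69, 67, 68, 63, 61, 60, 64, 61, 64, 64, 62, 63]
244 [57, 57, 57, 60, 52, 55, 57, 56, 54, 58, 57, 61, 68, 70, 70, 68, 72, 68, 67, 63, 59, 62, 61, 63, 64, 62, 64, 64, 65, 68]
```

Request:
move_arm(deltas=[[[0.08, 0, 0.005], 0], [[0.14, 0, 0.025], 0], [[0.16, 0, 0.03], 0], [[0.2, 0, 0.03], 0], [[0.3, 0, 0.03], 0], [[0.3, 0, 0], 0], [[0, -0.6, 0], 0], [[0, -0.9, 0], 0], [[0, -0.8, 0], 0], [[0, -0.3, 0], 0]])

```text
time: 19.4
position: [0.4749, -0.132, 0.0451]
eef_rot: [-0.097, 0.995, -0.0, -0.0]
wrist_force: [-0.5, 0.2, -1.4]
gripper_width: 0.223
finger_force: 46.5
```

Request:
move_arm(deltas=[[[0, 0, 0.1], 0], [[0, 0, 0.1], 0], [[0, 0, 0.1], 0], [[0, 0, 0.1], 0], [[0, 0, 0.08], 0], [[0, 0, 0], 0]])

```text
time: 20.0
position: [0.475, -0.1284, 0.0208]
eef_rot: [-0.099, 0.995, 0.0, -0.0]
wrist_force: [1.1, -0.3, -1.2]
gripper_width: 0.219
finger_force: 46.5
```

```bash
python3 g.py
```

```text
20.0 [ 0.475  -0.1284  0.0208] yang 1.7688 F [ 1.1 -0.3 -1.2] w 0.219 46.510629057884216
```

Request:
move_arm(deltas=[[[0, 0, 0.06], 0], [[0, 0, 0.06], 0], [[0, 0, 0.06], 0], [[0, 0, 0.05], 0], [[0, 0, 0], 0]])

```text
time: 20.5
position: [0.4768, -0.1293, 0.0103]
eef_rot: [-0.098, 0.995, -0.0, 0.001]
wrist_force: [2.2, 1.7, 5.8]
gripper_width: 0.219
finger_force: 47.5
```

Request:
move_arm(deltas=[[[0, 0, 0.03], 0], [[0, 0, 0], 0]])

```text
time: 20.7
position: [0.4771, -0.1293, 0.0091]
eef_rot: [-0.098, 0.995, -0.0, 0.001]
wrist_force: [3.1, 1.9, 6.9]
gripper_width: 0.221
finger_force: 47.7
```

Request:
move_arm(deltas=[[[0, 0, 0], 0], [[0, 0, 0], 0], [[0, 0, 0], 0], [[0, 0, -0.3], 0], [[0, 0, -0.8], 0], [[0, 0, -0.9], 0], [[0, 0, -0.9], 0], [[0, 0, 0], 0]], hand=-1)

```text
time: 21.5
position: [0.4785, -0.1305, 0.1588]
eef_rot: [-0.098, 0.995, -0.002, 0.004]
wrist_force: [1.5, -1.6, -1.2]
gripper_width: 1.001
finger_force: 0.0
```

```bash
python3 g.py .56 .02 .19;python3 - <<'E'
from pose import *
for n in("wrist","side","scene"):
    cv2.imwrite(f"pics/{n}10.png",manip.snapshot(n))
n=np.array([-u[1],u[0]])
w,si,sc=[cv2.imread(f"pics/{k}10.png") for k in("wrist","side","scene")]
rz=lambda c:cv2.resize(c,(400,300),interpolation=cv2.INTER_CUBIC)
o=np.vstack([np.hstack([rz(si[190:280,240:360]),rz(sc[180:270,235:355])]),np.hstack([rz(w),rz(sc[255:375,240:400])])])
cv2.imwrite("pics/chk.png",o)
E
```

```text
21.5 [ 0.4785 -0.1305  0.1588] yang 1.768 F [ 1.5 -1.6 -1.2] w 1.001 0.0
shift units [-2.192  2.629 -0.622]
```

View pics/chk.png

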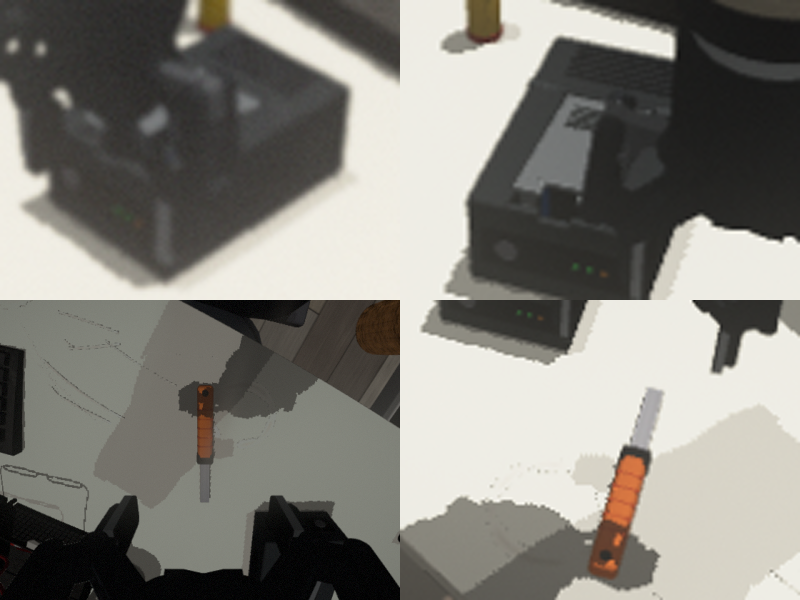

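The last picture shows the tool lying flat on the desk. The cover's front is up (dark gap and bluish bay visible under the cut-out), and the unit is in its old place. I'll approach the cover with the gripper partly open, at about 64 mm.

Request:
move_arm(deltas=[[[-0.53, 0.53, 0], 0], [[-0.53, 0.53, 0], 0], [[-0.53, 0.53, 0], 0], [[-0.53, 0.52, 0], 0], [[-0.54, 0.52, 0], 0], [[0, 0, 0.4], 0], [[0, 0, 0.5], 0], [[0, 0, 0], 0]], hand=-0.5)

```text
time: 22.45
position: [0.5766, 0.0265, 0.1037]
eef_rot: [-0.099, 0.995, 0.001, -0.004]
wrist_force: [-1.4, -0.1, 0.6]
gripper_width: 0.745
finger_force: 0.0
```

```bash
python3 g.py .5836 .0243 .09; python3 - <<'E'
from h import *
a=cv2.imread("pics/scene0.png");b=cv2.imread("pics/scene10.png")
def sub(x,y,w,h):
    t=a[y:y+h,x:x+w];q=cv2.resize(b[y-6:y+h+6,x-6:x+w+6],None,fx=4,fy=4,interpolation=cv2.INTER_CUBIC);t=cv2.resize(t,None,fx=4,fy=4,interpolation=cv2.INTER_CUBIC)
    r=cv2.matchTemplate(q,t,cv2.TM_CCOEFF_NORMED);_,m,_,l=cv2.minMaxLoc(r);print(m,np.array(l)/4-6)
sub(256,240,45,25);sub(270,192,30,14)
E
```

```text
22.45 [0.5766 0.0265 0.1037] yang 1.7685 F [-1.4 -0.1  0.6] w 0.745 0.0
shift units [-0.131 -0.071  0.273]
0.25559481978416443 [0.  0.5]
0.9359249472618103 [0. 0.]
```

Request:
move_arm(deltas=[[[0, 0, 0], 0], [[0, 0, 0], 0]])

```text
time: 22.65
position: [0.5804, 0.0256, 0.109]
eef_rot: [-0.098, 0.995, -0.0, 0.0]
wrist_force: [-0.3, 0.6, 0.2]
gripper_width: 0.751
finger_force: 0.0
```

```bash
python3 g.py .5836 .0243 .09
```

```text
22.65 [0.5804 0.0256 0.109 ] yang 1.7676 F [-0.3  0.6  0.2] w 0.751 0.0
shift units [-0.058 -0.038  0.38 ]
```

Request:
move_arm(deltas=[[[-0.06, -0.035, 0.15], 0], [[0, 0, 0.15], 0], [[0, 0, 0.1], 0], [[0, 0, 0.05], 0], [[0, 0, 0], 0], [[0, 0, 0], 0]])

```text
time: 23.25
position: [0.5835, 0.0248, 0.086]
eef_rot: [-0.098, 0.995, 0.0, 0.0]
wrist_force: [0.8, 0.3, 0.5]
gripper_width: 0.75
finger_force: 0.0
```

Request:
move_arm(deltas=[[[0, 0, 0.04], 0], [[0, 0, 0], 0]])

```text
time: 23.45
position: [0.5834, 0.0248, 0.0839]
eef_rot: [-0.098, 0.995, -0.0, -0.0]
wrist_force: [-1.1, -0.7, -0.5]
gripper_width: 0.752
finger_force: 0.0
```

Request:
move_arm(deltas=[[[0, 0, 0.04], 0], [[0, 0, 0], 0]])

```text
time: 23.65
position: [0.5833, 0.0248, 0.0817]
eef_rot: [-0.098, 0.995, 0.0, -0.0]
wrist_force: [0.1, -0.1, 0.7]
gripper_width: 0.755
finger_force: 0.0
```

Request:
move_arm(deltas=[[[0, 0, 0.04], 0], [[0, 0, 0], 0]])

```text
time: 23.85
position: [0.5833, 0.0248, 0.0797]
eef_rot: [-0.098, 0.995, 0.0, -0.0]
wrist_force: [-0.3, 0.1, -0.6]
gripper_width: 0.754
finger_force: 0.0
```

Request:
move_arm(deltas=[[[0, 0, 0.04], 0], [[0, 0, 0], 0]])

```text
time: 24.05
position: [0.5833, 0.0248, 0.0777]
eef_rot: [-0.098, 0.995, 0.0, -0.0]
wrist_force: [1.2, 0.1, -0.4]
gripper_width: 0.749
finger_force: 0.0
```

Request:
move_arm(deltas=[[[0, 0, 0.04], 0], [[0, 0, 0], 0]])

```text
time: 24.25
position: [0.5833, 0.0247, 0.0757]
eef_rot: [-0.098, 0.995, 0.0, -0.0]
wrist_force: [-0.0, -0.6, -0.3]
gripper_width: 0.747
finger_force: 0.0
```

Request:
move_arm(deltas=[[[0, 0, 0.03], 0], [[0, 0, 0], 0]])

```text
time: 24.45
position: [0.5833, 0.0248, 0.0743]
eef_rot: [-0.098, 0.995, 0.0, -0.0]
wrist_force: [0.7, -0.2, -0.7]
gripper_width: 0.752
finger_force: 0.0
```

Request:
move_arm(deltas=[[[0, 0, 0.03], 0], [[0, 0, 0], 0]])

```text
time: 24.65
position: [0.5833, 0.0248, 0.0728]
eef_rot: [-0.098, 0.995, 0.0, -0.0]
wrist_force: [-0.5, -0.1, 0.2]
gripper_width: 0.751
finger_force: 0.0
```

Request:
move_arm(deltas=[[[0, 0, 0.03], 0], [[0, 0, 0], 0]])

```text
time: 24.85
position: [0.5833, 0.0248, 0.0713]
eef_rot: [-0.098, 0.995, 0.0, -0.0]
wrist_force: [-0.2, -0.2, 0.2]
gripper_width: 0.754
finger_force: 0.0
```

Request:
move_arm(deltas=[[[0, 0, 0.03], 0], [[0, 0, 0], 0]])

```text
time: 25.05
position: [0.5833, 0.0248, 0.0698]
eef_rot: [-0.098, 0.995, 0.0, -0.0]
wrist_force: [-0.1, 0.3, -0.7]
gripper_width: 0.753
finger_force: 0.0
```

Request:
move_arm(deltas=[[[0, 0, 0], 0], [[0, 0, 0], 0], [[0, 0, 0], 0]], hand=0.0, newtons=40)

```text
time: 25.35
position: [0.5836, 0.0248, 0.0701]
eef_rot: [-0.098, 0.995, -0.0, 0.0]
wrist_force: [0.6, -0.7, 0.4]
gripper_width: 0.636
finger_force: 41.9
```

Request:
move_arm(deltas=[[[-0.006, 0, -0.06], 0], [[-0.01, 0, -0.06], 0], [[-0.012, 0, -0.06], 0], [[-0.016, 0, -0.06], 0], [[-0.02, 0, -0.06], 0], [[0, 0, -0.02], 0], [[0, 0, 0], 0]])

```text
time: 26.05
position: [0.5865, 0.0256, 0.086]
eef_rot: [-0.099, 0.995, 0.0, -0.0]
wrist_force: [-0.4, 0.5, -4.3]
gripper_width: 0.636
finger_force: 43.5
```

```bash
python3 g.py; python3 - <<'E'
from h import *
for n in("side","wrist","scene"):cv2.imwrite(f"pics/{n}11.png",manip.snapshot(n))
E
```

```text
26.05 [0.5865 0.0256 0.086 ] yang 1.7682 F [-0.4  0.5 -4.3] w 0.636 43.45863659866154
```

Request:
move_arm(deltas=[[[0.06, 0, 0], 0], [[0.06, 0, 0], 0], [[0, 0, 0], 0]])

```text
time: 26.5
position: [0.5806, 0.0239, 0.0863]
eef_rot: [-0.098, 0.995, -0.0, 0.0]
wrist_force: [-1.0, -0.3, -0.8]
gripper_width: 0.641
finger_force: 43.9
```

Request:
move_arm(deltas=[[[0.06, 0, 0], 0], [[0.06, 0, 0], 0], [[0.06, 0, 0], 0], [[0, 0, 0], 0]])

```text
time: 26.9
position: [0.5714, 0.0224, 0.086]
eef_rot: [-0.098, 0.995, 0.0, -0.0]
wrist_force: [-0.1, -0.0, -0.8]
gripper_width: 0.633
finger_force: 43.9
```

Request:
move_arm(deltas=[[[0, 0, -0.3], 0], [[0, 0, -0.6], 0], [[0, 0, -0.6], 0], [[0, 0, 0], 0]])

```text
time: 27.3
position: [0.5744, 0.0223, 0.1649]
eef_rot: [-0.098, 0.995, -0.001, 0.003]
wrist_force: [0.5, 0.4, -1.6]
gripper_width: 0.634
finger_force: 43.9
```

```bash
python3 - <<'E'
from h import *
im=cv2.imread("pics/scene0.png");g=cv2.cvtColor(im,cv2.COLOR_BGR2GRAY)
S=cam("scene")
for y in(-.15,-.05,0,.05,.1,.15,.2):
    X=np.arange(.2,.6,.02);p=proj(S,np.c_[X,np.full(len(X),y),0*X]).round().astype(int)
    print(y,[(round(float(x),2),int(g[b,a])) for x,(a,b) in zip(X,p) if 0<=a<560 and 0<=b<420])
E
python3 g.py .42 .06 .16
```

```text
-0.15 [(0.32, 49), (0.34, 229), (0.36, 230), (0.38, 230), (0.4, 231), (0.42, 231), (0.44, 231), (0.46, 231), (0.48, 231), (0.5, 231), (0.52, 90), (0.54, 122), (0.56, 154), (0.58, 148)]
-0.05 [(0.26, 26), (0.28, 100), (0.3, 106), (0.32, 71), (0.34, 75), (0.36, 82), (0.38, 199), (0.4, 199), (0.42, 202), (0.44, 201), (0.46, 199), (0.48, 202), (0.5, 201), (0.52, 201), (0.54, 201), (0.56, 201), (0.58, 200)]
0 [(0.24, 103), (0.26, 37), (0.28, 68), (0.3, 69), (0.32, 70), (0.34, 73), (0.36, 74), (0.38, 227), (0.4, 229), (0.42, 229), (0.44, 230), (0.46, 229), (0.48, 230), (0.5, 230), (0.52, 230), (0.54, 230), (0.56, 130), (0.58, 48)]
0.05 [(0.2, 112), (0.22, 105), (0.24, 111), (0.26, 106), (0.28, 67), (0.3, 68), (0.32, 70), (0.34, 71), (0.36, 73), (0.38, 75), (0.4, 126), (0.42, 128), (0.44, 130), (0.46, 130), (0.48, 131), (0.5, 131), (0.52, 131), (0.54, 230), (0.56, 126), (0.58, 47)]
0.1 [(0.2, 111), (0.22, 106), (0.24, 109), (0.26, 109), (0.28, 105), (0.3, 69), (0.32, 69), (0.34, 91), (0.36, 73), (0.38, 76), (0.4, 89), (0.42, 127), (0.44, 129), (0.46, 230), (0.48, 230), (0.5, 231), (0.52, 231), (0.54, 230), (0.56, 230), (0.58, 230)]
0.15 [(0.2, 153), (0.22, 156), (0.24, 109), (0.26, 89), (0.28, 90), (0.3, 91), (0.32, 69), (0.34, 84), (0.36, 71), (0.38, 120), (0.4, 77), (0.42, 229), (0.44, 229), (0.46, 229), (0.48, 230), (0.5, 231), (0.52, 230), (0.54, 231), (0.56, 231), (0.58, 231)]
0.2 [(0.2, 132), (0.22, 130), (0.24, 140), (0.26, 141), (0.28, 76), (0.3, 75), (0.32, 76), (0.34, 69), (0.36, 77), (0.38, 87), (0.4, 75), (0.42, 72), (0.44, 229), (0.46, 229), (0.48, 230), (0.5, 230), (0.52, 231), (0.54, 231), (0.56, 231), (0.58, 231)]
27.3 [0.5744 0.0223 0.1649] yang 1.768 F [ 0.5  0.4 -1.6] w 0.634 43.933042008429766
shift units [2.881 1.346 0.077]
```

```bash
python3 g.py .657 -.0988 .16; python3 - <<'E'
from h import *
S=cam("scene");print(back(S,[[355,210],[350,213],[425,225],[410,245]],0.0)[:,:2])
im=manip.snapshot("scene");cv2.imwrite("pics/scene12.png",im)
a=cv2.imread("pics/scene0.png")
# clear-area check: gray levels of target footprint on initial picture
U=np.array([.6503,.0375]);u=np.array([np.cos(.196),np.sin(.196)]);n=np.array([-u[1],u[0]])
g=cv2.cvtColor(a,cv2.COLOR_BGR2GRAY)
for y in(-.1,-.12,-.135,-.15,-.175):
    P=np.array([np.r_[U+x*u+y*n,0] for x in np.arange(-.04,.1,.015)]);p=proj(S,P).round().astype(int);print(y,[int(g[b,c]) for c,b in p])
E
```

```text
27.3 [0.5744 0.0223 0.1649] yang 1.768 F [ 0.5  0.4 -1.6] w 0.634 43.933042008429766
shift units [-1.145 -2.698  0.11 ]
[[ 0.82125405 -0.0391507 ]
 [ 0.80500577 -0.03292621]
 [ 0.85093225 -0.20198141]
 [ 0.7693402  -0.19020408]]
-0.1 [201, 202, 230, 230, 230, 230, 230, 230, 229, 230]
-0.12 [201, 230, 231, 230, 230, 230, 230, 231, 230, 231]
-0.135 [202, 230, 230, 231, 230, 230, 230, 230, 230, 230]
-0.15 [203, 230, 230, 231, 231, 230, 231, 231, 230, 230]
-0.175 [227, 230, 231, 230, 231, 231, 230, 230, 230, 230]
```

Request:
move_arm(deltas=[[[-0.29, -0.67, 0], 0], [[-0.29, -0.67, 0], 0], [[-0.29, -0.67, 0], 0], [[-0.29, -0.67, 0], 0], [[0, 0, 0], 0], [[0, 0, 0], 0], [[0, 0, 0], 0]])

```text
time: 28.05
position: [0.6541, -0.0968, 0.16]
eef_rot: [-0.099, 0.995, 0.0, -0.001]
wrist_force: [-0.6, -0.4, -0.1]
gripper_width: 0.637
finger_force: 43.9
```

Request:
move_arm(deltas=[[[0, 0, 0.5], 0], [[0, 0, 0.6], 0], [[0, 0, 0.6], 0], [[0, 0, 0.5], 0], [[0, 0, 0.3], 0], [[0, 0, 0], 0], [[0, 0, 0], 0]])

```text
time: 28.75
position: [0.6553, -0.0972, 0.0368]
eef_rot: [-0.099, 0.995, -0.0, 0.0]
wrist_force: [-0.4, -0.2, -0.6]
gripper_width: 0.637
finger_force: 43.9
```

Request:
move_arm(deltas=[[[0.01, 0, 0.06], 0], [[0.01, 0, 0.06], 0], [[0.01, 0, 0.06], 0], [[0, 0, 0], 0]])

```text
time: 29.15
position: [0.6533, -0.0979, 0.0268]
eef_rot: [-0.098, 0.995, 0.0, -0.0]
wrist_force: [0.0, -0.4, -1.0]
gripper_width: 0.633
finger_force: 43.9
```

Request:
move_arm(deltas=[[[0.01, 0, 0.06], 0], [[0.01, 0, 0.06], 0], [[0, 0, 0.05], 0], [[0, 0, 0], 0]])

```text
time: 29.55
position: [0.6522, -0.098, 0.0179]
eef_rot: [-0.098, 0.995, 0.0, -0.0]
wrist_force: [-0.6, -0.3, -0.7]
gripper_width: 0.63
finger_force: 43.9
```

Request:
move_arm(deltas=[[[0, 0, 0.05], 0], [[0, 0, 0.05], 0], [[0, 0, 0], 0]])

```text
time: 29.85
position: [0.6525, -0.0981, 0.0132]
eef_rot: [-0.098, 0.995, 0.0, -0.0]
wrist_force: [0.5, 0.1, -0.1]
gripper_width: 0.636
finger_force: 44.0
```

Request:
move_arm(deltas=[[[0, 0, 0.04], 0], [[0, 0, 0.03], 0], [[0, 0, 0], 0]])

```text
time: 30.15
position: [0.6525, -0.0981, 0.0099]
eef_rot: [-0.098, 0.995, -0.0, -0.0]
wrist_force: [-1.5, -0.3, 1.8]
gripper_width: 0.633
finger_force: 44.2
```

Request:
move_arm(deltas=[[[0, 0, 0.04], 0], [[0, 0, 0.04], 0], [[0, 0, 0], 0]])

```text
time: 30.45
position: [0.6524, -0.0982, 0.0058]
eef_rot: [-0.098, 0.995, -0.0, -0.0]
wrist_force: [-3.0, -0.9, 4.6]
gripper_width: 0.637
finger_force: 44.4
```

Request:
move_arm(deltas=[[[0, 0, 0.03], 0], [[0, 0, 0], 0]])

```text
time: 30.65
position: [0.6526, -0.0983, 0.0051]
eef_rot: [-0.098, 0.995, -0.0, 0.0]
wrist_force: [-4.3, -0.9, 8.8]
gripper_width: 0.634
finger_force: 44.9
```

Firm contact, so the cover is down on its hooks and rear edge. Open partly, rise, and look.

Request:
move_arm(deltas=[[[0, 0, 0], 0], [[0, 0, -0.02], 0], [[0, 0, -0.06], 0], [[0, 0, -0.4], 0], [[0, 0, -0.8], 0], [[0, 0, -0.9], 0], [[0, 0, -0.9], 0], [[0, 0, 0], 0]], hand=-0.75)

```text
time: 31.45
position: [0.6563, -0.0989, 0.1655]
eef_rot: [-0.099, 0.995, -0.002, 0.005]
wrist_force: [0.4, 0.3, -0.1]
gripper_width: 0.874
finger_force: 0.0
```

Request:
move_arm(deltas=[[[0.8, 0.4, -0.3], 0], [[0.9, 0.4, 0], 0], [[0.9, 0, 0], 0], [[0, 0, 0], 0], [[0, 0, 0], 0]])

```text
time: 31.95
position: [0.5169, -0.0844, 0.1738]
eef_rot: [-0.098, 0.995, -0.0, 0.0]
wrist_force: [0.6, 0.2, 0.6]
gripper_width: 0.877
finger_force: 0.0
```

```bash
python3 g.py; python3 - <<'E'
from h import *
ims={n:manip.snapshot(n) for n in("side","scene","wrist")}
for n,i in ims.items():cv2.imwrite(f"pics/{n}13.png",i)
a=cv2.imread("pics/scene0.png");b=ims["scene"]
def sub(a,b,x,y,w,h):
    t=cv2.resize(a[y:y+h,x:x+w],None,fx=4,fy=4,interpolation=cv2.INTER_CUBIC);q=cv2.resize(b[y-6:y+h+6,x-6:x+w+6],None,fx=4,fy=4,interpolation=cv2.INTER_CUBIC)
    r=cv2.matchTemplate(q,t,cv2.TM_CCOEFF_NORMED);_,m,_,l=cv2.minMaxLoc(r);print(round(m,2),np.array(l)/4-6)
for box in((253,185,78,90),(150,205,60,50),(402,205,50,60),(140,190,35,38)):sub(a,b,*box)
c,d=cv2.imread("pics/side0.png"),ims["side"]
for box in((250,195,98,76),(295,165,20,36),(395,240,55,60),(180,190,60,35)):sub(c,d,*box)
# cover outline in the side & scene pictures near its expected place
U=np.array([.6503,.0375]);u=np.array([np.cos(.196),np.sin(.196)]);n=np.array([-u[1],u[0]]);C=np.array([.6526,-.0983])
for nm in("side","scene"):
    g=cv2.cvtColor(ims[nm],cv2.COLOR_BGR2GRAY)
    for y in(-.035,-.02,0,.02,.035):
        p=proj(cam(nm),np.array([np.r_[C+x*u+y*n,.012] for x in np.arange(-.03,.125,.01)])).round().astype(int)
        print(nm,y,[int(g[r,q]) for q,r in p])
E
```

```text
31.95 [ 0.5169 -0.0844  0.1738] yang 1.7674 F [0.6 0.2 0.6] w 0.877 0.0
0.66 [-0.25  0.25]
1.0 [0. 0.]
1.0 [0. 0.]
1.0 [0. 0.]
0.83 [-0.25  0.  ]
0.53 [6.   3.75]
1.0 [0. 0.]
1.0 [0. 0.]
side -0.035 [224, 228, 206, 162, 176, 213, 177, 194, 199, 203, 162, 188, 229, 236, 236, 234]
side -0.02 [237, 219, 114, 121, 134, 136, 136, 137, 134, 124, 116, 117, 160, 234, 236, 237]
side 0 [237, 234, 177, 113, 120, 133, 132, 134, 132, 127, 95, 95, 175, 236, 237, 236]
side 0.02 [236, 186, 166, 126, 135, 136, 136, 133, 134, 134, 126, 131, 177, 235, 235, 236]
side 0.035 [237, 236, 236, 230, 229, 236, 235, 236, 235, 235, 235, 236, 236, 235, 235, 236]
scene -0.035 [211, 235, 236, 236, 236, 236, 236, 236, 235, 235, 235, 235, 235, 235, 235, 235]
scene -0.02 [236, 97, 66, 125, 124, 124, 124, 122, 122, 90, 97, 109, 172, 235, 235, 235]
scene 0 [236, 236, 137, 86, 124, 123, 123, 122, 123, 64, 63, 83, 188, 124, 43, 42]
scene 0.02 [236, 79, 65, 123, 122, 121, 119, 67, 78, 79, 77, 76, 43, 41, 41, 39]
scene 0.035 [235, 236, 235, 236, 235, 235, 235, 235, 235, 235, 235, 235, 235, 235, 39, 38]
```

The cover lies where planned. The unit, stapler, mug and teal cover match their starting images, and the gripper is clear.

```bash
python3 -c "
from workcell import manip
print(manip.sign_off())"
```

```text
the job is handed in; nothing more can be done
None
```

I pried off the cover and laid it on the desk clear of the unit, and the tool is lying flat on the desk. The unit, stapler, mug and teal cover match their starting images; the glue stick looked unmoved in earlier pictures, but its final check was inconclusive. I handed the job in at about 32 s.

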